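Shut the water dispenser's feed valve under its sliding cover

TASK

The water dispenser's filter is to be changed, so shut off its water: push the dark grey cover of the feed-valve box fully aside along its rails, then push the red valve handle round until it is fully shut against its stop, square across its pipe. Do both by pushing with the fingertips or the outside of the fingers, without gripping the cover's rib or the handle. Leave the cover open, the blue handle as it is, and the things standing around the box undisturbed.

Things in the scene. Friction and masses are not known exactly. Their poses are not given: they have to be found in the camera images.
- feed_box: Fixed light-grey valve box, 250 (its x) by 270 (its y) by 100 mm high, with rails along its y at both x edges. Origin: centre of its underside. The -y half is an open-topped valve chamber: inside x -113 to 113, y -130 to -3 mm, rim 90 mm high. The +y half has a fixed top, over which the opened cover slides. Two pipes leave the -y end and go down into the table 176 mm from the origin.
- cover (a joint): Slide of the cover in m along the box's +y: 0 = shut over the valve chamber, 0.128 = fully aside against its end stop over the closed half. Starts 0 to 0.03. It rubs with about 3 N, stays where it is left and cannot leave its rails.
- rib (a point): Centre of the yellow push rib in the middle of the dark grey cover plate; moves with the cover, box axes. The rib is 100 mm long along the box's x, 12 mm wide along y, 19 mm high; the point is 9 mm above the plate's top, which is 96 mm above the table. Plate: 236 mm (x) by 137 mm (y), 5 mm thick.
- rib_push_face (a point): The long face of the rib on the box's -y side, the one to push on; the point is the face's centre, 6 mm from the rib's centre towards -y.
- rib_far_face (a point): The opposite long face of the rib (box +y side); the point is the face's centre. Pressing both rib faces at once counts as gripping.
- red_handle (a joint): Angle of the red handle of a quarter-turn ball valve, clockwise seen from above about a vertical stem: 0 = open (along its pipe, pointing to the box's -y), 1.571 = fully shut against its stop (across the pipe, pointing to the box's -x). Starts 0 to 0.15. It rubs with about 0.2 N m and stays where it is left.
- red_axis (a point): Point on the red handle's turning axis at the handle's mid-height, 72 mm above the table (18 mm below the chamber's rim); box axes. The two stems stand at box x -50 and +50 mm, box y -34 mm; the red valve may be either one.
- red_grip (a point): Point on the red handle's centre line 45 mm out from its axis, at mid-height; moves with the handle. The red sleeve is 14 mm wide, 12 mm high (66 to 78 mm above the table; a thin centre ridge to 80 mm) and runs from 16 to 62 mm out from the axis. Below it is free space down to the valve and pipe, whose tops are 53 and 44 mm above the table.
- red_push_face (a point): The side face of the red handle to push on (the box's +x side when open, the -y side when shut); the point is the face's centre, 39 mm out from the axis and 7 mm from the centre line.
- red_back_face (a point): The opposite side face of the red handle; the point is the face's centre. Pressing both side faces at once counts as gripping.
- blue_handle (a joint): Angle in rad of the like blue handle (brush-rinsing tap) of the other valve in the chamber, same meaning: 0 = open. It must be left alone. Starts 0 to 0.05.
- blue_grip (a point): Point on the blue handle's centre line 45 mm out from its axis, at mid-height; same shape and size as the red handle, its axis 100 mm from the red one's.
- bottle: Bystander: standing clear bottle with green cap, 60 mm across, 150 mm tall; origin at the centre of its foot.
- paint_jar: Bystander: standing orange paint jar with white lid, 56 mm across, 70 mm tall; origin at the centre of its foot.
- card_tube: Bystander: cardboard tube standing on end, 70 mm across, 100 mm tall; origin at the centre of its foot.
- tape_roll: Bystander: yellow roll of tape lying flat, 84 mm across, 24 mm high; origin at the centre of its underside.

How it is judged:
By the outcome, as a careful person would: the job done as asked, in the order asked, and still so for the second after the job is handed in, with the robot touching nothing.
It also fails if it takes over 45 s, if anything falls off the work surface, if the arm or the gripper's body presses on something with over 40 N, if the wrist force passes 120 N, or if a joint passes its speed limit or range.

ROBOT

A 7-joint arm with a two-finger parallel gripper is mounted at the origin on the work surface. World frame = base frame: x ahead of the robot, y to its left, z up, the work surface at z = 0. Lengths are in m, angles in rad, forces in N, time in s.
With the tool pointing down it reaches from about 0.425 to 0.95 m from the base axis. Payload 4.7 kg.
Tool frame: the origin (TCP) lies at the very end of the fingers, on their centre line; the grasp point (between the pads) lies env.grip_point_offset behind it (env.grip_point_offset is the distance from the TCP to the grasp point, in m); z points along the fingers, y is the line along which they close (so a half turn about z gives the same grasp; the last joint's range is limited). The gripper opens to 85 mm and grips with 20 to 120 N. Pads are 22 mm wide; open, the fingers measure 114 mm over their backs; the gripper's body (76 mm by 85 mm) begins 54 mm behind the grasp point. The pads swing forward as they close: fully open they stand 13 mm farther back than shut.
Start: joints at [-1.363, 0.469, -0.049, 1.532, 0.024, 1.141, -0.082], TCP at [0.158, 0.656, 0.231] pointing down, gripper open.
Joint ranges: [-2.59, 2.59], [-0.33, 1.99], [-1.39, 1.29], [0.1, 2.45], [-1.04, 4.18], [0.21, 1.99], [-2.66, 2.66]. Speed limits (rad/s): [2.57, 2.57, 3.14, 3.14, 3.14, 3.14, 3.14].

INTERFACE

Orientations are given as a rotation vector (axis times angle).
In Python, from plant import env, snapshot, camera_params gives the robot as it stands. The module is installed in compiled form; this text tells all that it offers.
- The arm moves only by the tool carry_out, never from a script. Its argument "moves" is a list of rows, each a list of 5 numbers: the shift along the tool's x, y, z scaled (see below), then the turn about the tool's z scaled (see below), then the opening, from 0 (shut) to 1 (fully open). A call has exactly 10 rows; each row shifts and turns the commanded pose from where the row before left it, along the tool's axes as they then stand; what a row does not reach is not made up. The controller multiplies each number of a shift by 2 cm and each number of a turn by 0.1 rad. A row lasts 1/12 s, in which the tool goes at most 41.7 mm and 7.16 degrees, less where a joint would pass 70% of its speed; a pose out of reach is approached as far as the arm can. A call with a number of a shift or a turn outside -1 to 1 is refused whole. A call with a gripper value outside its range is refused whole. The fingers move at their own pace and stop on an object; "newtons" is the grip in N (left out, the last holds). Time passes only in rows, so rows that do not move let the fingers close, or fill a call up. It gives the time, the measured TCP pose, the force, the opening and the grip force at its end, in the units of the state.
- env.get_obs(): the state, without advancing time (a new reading comes with each control period).
- snapshot(name): name is "scene" or "side" or "wrist"; returns the picture (384x512x3 uint8, blue, green, red); there is no depth.
- camera_params(name): a dict with "mtx" (3x3 intrinsics, pixels), "origin" and "rotation" of the camera in the world. Camera axes: x right, y up, looking along -z (the intrinsics and any distortion apply to the point x, -y, -z); pixel columns grow to the right and rows downward; lengths in m; the calibration is good to about 2 mm. A picture is of the moment at which its call begins: read the wrist's pose just before it. camera_params takes no time and is no camera call; for the wrist camera it gives the pose at the moment of the call.
- env.job_done(): hands the job in; it is judged then, once.
The state is a dict: "time": time; "joint_pos": joint angles; "joint_velocities": joint speeds; "joint_efforts": joint torques, N m; "tcp_pos": TCP position; "ee_rot": TCP orientation; "ft_force": force on the tool from outside, world axes, zero at the start; "moment": the same for the moment, N m; "opening": finger opening in m; "grip_force": force on a finger pad.
Only numpy, scipy, OpenCV 4.12 (cv2) and the standard library are available. Lean on these libraries where they do the work, as an engineer would, in place of code of your own. Each camera call takes 0.05 s, during which the arm holds its last target. There are 200 camera calls.

## Working session

There is one attempt and no reset: what is moved stays moved. The work goes in short steps, Python scripts to look and compute and a tool call to move; the robot and the scene stay as the last step left them, time stands still between calls to the robot, and variables do not carry over. Pictures are saved under pics/ and viewed, at most 10 in all, crops included, and the job is handed in when it is done.

Besides the shell and the picture viewer there is one more tool, called after "Call:" as name(argument=value, ...) on one line, values as JSON. carry_out: Moves the arm, as the interface text tells. Its arguments: {"type":"object","properties":{"moves":{"type":"array","items":{"type":"array","items":{"type":"number"}}},"newtons":{"type":"number"}},"required":["moves"]}

```bash
mkdir -p pics; python3 - <<'E'
from plant import env, snapshot, camera_params
import cv2,numpy as np
for n in ("scene","side"):
    im=snapshot(n); cv2.imwrite(f"pics/{n}0.png",im)
    p=camera_params(n); print(n,p)
o=env.get_obs(); print(o['time'],o['tcp_pos'],o['ee_rot'],o['opening'],env.grip_point_offset)
a=cv2.imread("pics/scene0.png");b=cv2.imread("pics/side0.png")
E
```

```text
scene {'mtx': array([[412.86820948,   0.        , 252.59404334],
       [  0.        , 412.86820948, 194.43356008],
       [  0.        ,   0.        ,   1.        ]]), 'origin': array([ 1.01701386, -0.19400239,  0.78265759]), 'rotation': array([0.55674854, 0.35612109, 1.11586946])}
side {'mtx': array([[368.3107739 ,   0.        , 255.29738842],
       [  0.        , 368.3107739 , 200.78957959],
       [  0.        ,   0.        ,   1.        ]]), 'origin': array([ 0.31730184, -0.54915485,  0.65964551]), 'rotation': array([ 0.81313541, -0.16344538, -0.38652846])}
0.1 [0.15819195 0.65566216 0.23035459] [-3.70939501e-01 -3.11946809e+00  2.76331456e-03] 0.08523125176544627 0.0187
```

View pics/scene0.png

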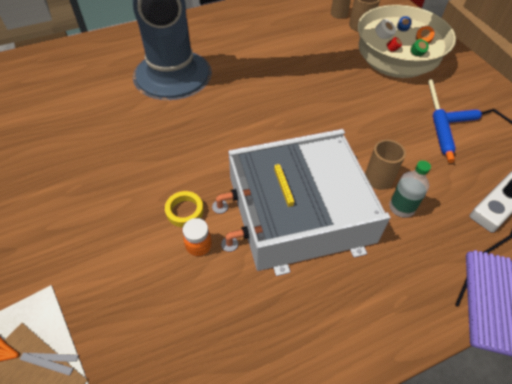

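View pics/side0.png

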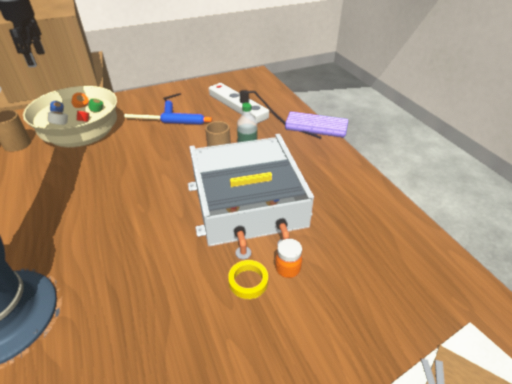

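Scene: box in the middle, pipes to the left (−y end) near (228,200) and (240,238), rib from (278,165) to (292,205). The jar is at (197,237) and the tape at (184,208), both off the pipe end. The tube at (385,165) and bottle at (409,190) are past the +y end. Next I measure the box corners and rib.

```bash
cat > h.py <<'E'
import numpy as np, cv2
from scipy.spatial.transform import Rotation as R
from plant import env, snapshot, camera_params
def ray(p,uv):
    d=np.linalg.inv(p['mtx'])@[uv[0],uv[1],1.]; d=np.array([d[0],-d[1],-d[2]])
    return R.from_rotvec(p['rotation']).apply(d)
def onplane(p,uv,z):
    d=ray(p,uv); return p['origin']+d*(z-p['origin'][2])/d[2]
def proj(p,X):
    c=R.from_rotvec(p['rotation']).inv().apply(np.atleast_2d(X)-p['origin'])
    q=np.c_[c[:,0],-c[:,1],-c[:,2]]@np.array(p['mtx']).T; return q[:,:2]/q[:,2:]
def yellow(im,box):
    h=cv2.cvtColor(im,cv2.COLOR_BGR2HSV); m=cv2.inRange(h,(22,150,120),(34,255,255))
    k=np.zeros_like(m); x0,y0,x1,y1=box; k[y0:y1,x0:x1]=m[y0:y1,x0:x1]; return k
E
python3 - <<'E'
from h import *
for n,b in(("scene",(260,150,310,220)),("side",(220,165,285,195))):
    im=cv2.imread(f"pics/{n}0.png");p=camera_params(n)
    k=yellow(im,b); c=max(cv2.findContours(k,0,1)[0],key=cv2.contourArea)
    pts=np.array([onplane(p,q[0],.115)[:2] for q in c],np.float32)
    print(n,cv2.minAreaRect(pts*1000))
p=camera_params("scene")
for q in((230,152),(343,134),(387,217)): print(q,onplane(p,q,.1))
p=camera_params("side")
for q in((190,149),(285,138),(310,192)): print(q,onplane(p,q,.1))
a=cv2.resize(cv2.imread("pics/scene0.png")[120:280,160:430],None,fx=2.9,fy=2.9,interpolation=2)
cv2.imwrite("pics/c1.png",a)
E
```

```text
scene ((579.21240234375, 72.71369171142578), (15.478754997253418, 105.13639068603516), 80.4247055053711)
side ((569.1516723632812, 64.6998519897461), (28.438888549804688, 99.2876205444336), 80.29273986816406)
(230, 152) [0.44200107 0.01002719 0.1       ]
(343, 134) [0.49461628 0.26705885 0.1       ]
(387, 217) [0.72360424 0.2287886  0.1       ]
(190, 149) [0.47652697 0.26083367 0.1       ]
(285, 138) [0.72955213 0.20648473 0.1       ]
(310, 192) [ 0.68124686 -0.01637636  0.1       ]
```

View pics/c1.png

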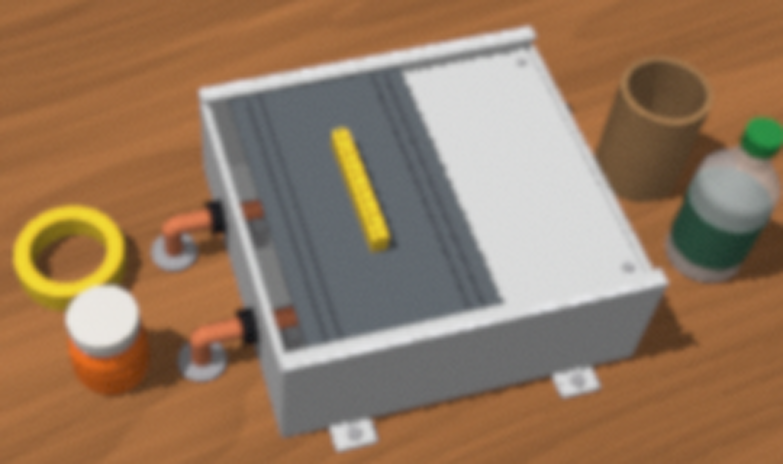

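Crop: outer rim corners at crop pixels (200,95), (530,30), (665,278), (282,362). The cover is nearly shut, with a small gap at the −y end. The rib runs from (340,130) to (378,248).

```bash
python3 - <<'E'
from h import *
p=camera_params("scene")
C=np.array([onplane(p,(160+u/2.9,120+v/2.9),.1) for u,v in((200,95),(530,30),(665,278),(282,362))])[:,:2]
print(C, C.mean(0)); 
for i in range(4): d=C[(i+1)%4]-C[i]; print(np.linalg.norm(d),np.degrees(np.arctan2(d[1],d[0])))
o=env.get_obs(); M=R.from_rotvec(o['ee_rot']).as_matrix(); print(M.round(3))
def tri(a,b):
    ps=camera_params("side"); A=[];B=[]
    for P,uv in((p,a),(ps,b)):
        d=ray(P,uv);d/=np.linalg.norm(d);Q=np.eye(3)-np.outer(d,d);A.append(Q);B.append(Q@P['origin'])
    return np.linalg.solve(sum(A),sum(B))
def cen(n,b):
    k=yellow(cv2.imread(f"pics/{n}0.png"),b);m=cv2.moments(k,True);return m['m10']/m['m00'],m['m01']/m['m00']
print("rib",tri(cen("scene",(260,150,310,220)),cen("side",(220,165,285,195))))
E
```

```text
[[ 0.4431513   0.00710807]
 [ 0.48437999  0.27261377]
 [ 0.7232088   0.23450762]
 [ 0.67749407 -0.03030392]] [0.58205854 0.12098139]
0.26868770095399 81.17339782388841
0.24184971026663604 -9.06537256099963
0.26872847116528786 -99.79450408535487
0.23731032641274996 170.92947417252384
[[-0.972  0.235 -0.   ]
 [ 0.235  0.972 -0.002]
 [-0.    -0.002 -1.   ]]
rib [0.5731245  0.07766867 0.10280933]
```

Call:
carry_out(moves=[[0,0,0,-0.75,0],[-1,-1,0,0,0],[-1,-1,0,0,0],[-1,-1,0,0,0],[-1,-1,0,0,0],[-1,-1,0,0,0],[-1,-1,0,0,0],[-1,-1,0,0,0],[-1,-1,0,0,0],[-1,-1,0,0,0]], newtons=20)

```text
time: 0.93
tcp_pos: [0.3075, 0.448, 0.231]
ee_rot: [-0.254, -3.131, 0.001]
ft_force: [0.4, 0.0, -0.1]
opening: 0.0002
grip_force: 0.0
```

Call:
carry_out(moves=[[-1,-1,0,0,0],[-1,-1,0,0,0],[-1,-1,0,0,0],[-1,-1,0,0,0],[-1,-1,0,0,0],[-1,-1,0,0,0],[-1,-1,0,0,0],[-1,-1,0,0,0],[-1,-1,0,0,0],[0,0,0,0,0]])

```text
time: 1.77
tcp_pos: [0.4589, 0.2368, 0.2312]
ee_rot: [0.269, 3.128, -0.004]
ft_force: [1.2, -0.8, -0.4]
opening: -0.0002
grip_force: 0.0
```

Call:
carry_out(moves=[[-1,-1,0,0,0],[-1,-1,0,0,0],[-1,-1,0,0,0],[-1,-1,0,0,0],[-1,-1,0,0,0],[-1,-1,0,0,0],[-0.95,-1,0,-0.1,0],[0,-1,0,0,0],[0,-1,0,0,0],[0,-0.3,0,0,0]])

```text
time: 2.6
tcp_pos: [0.5627, 0.0332, 0.2308]
ee_rot: [-0.245, -3.131, 0.003]
ft_force: [-0.7, -0.9, -0.2]
opening: -0.0
grip_force: 0.0
```

Call:
carry_out(moves=[[0,0,1,0,0],[0,0,1,0,0],[0,0,0,0,0],[0,0,0,0,0],[0,0,0,0,0],[0,0,0,0,0],[0,0,0,0,0],[0,0,0,0,0],[0,0,0,0,0],[0,0,0,0,0]])

```text
time: 3.43
tcp_pos: [0.5634, 0.0369, 0.1916]
ee_rot: [0.238, 3.132, 0.0]
ft_force: [0.3, 0.4, -0.1]
opening: 0.0001
grip_force: 0.0
```

```bash
python3 - <<'E'
from h import *
o=env.get_obs();p=camera_params("wrist");im=snapshot("wrist");cv2.imwrite("pics/w1.png",im)
print(o['tcp_pos'],p['origin'])
k=yellow(im,(0,0,512,384)); c=max(cv2.findContours(k,0,1)[0],key=cv2.contourArea)
pts=np.array([onplane(p,q[0],.115)[:2] for q in c],np.float32)
print(cv2.minAreaRect(pts*1000))
c0=np.array([.581,.121]);Y=np.array([.162,.987])
print(((pts-c0)@Y).min(),((pts-c0)@Y).max(),proj(p,np.r_[o['tcp_pos']]))
E
```

```text
[0.56343795 0.03690838 0.19162703] [0.48904471 0.0475452  0.33455475]
((484.962646484375, -72.04885864257812), (59.70256423950195, 58.41218948364258), 81.31573486328125)
-0.23595466373616455 -0.17626595395186542 [[254.97527343 249.51524885]]
```

View pics/w1.png

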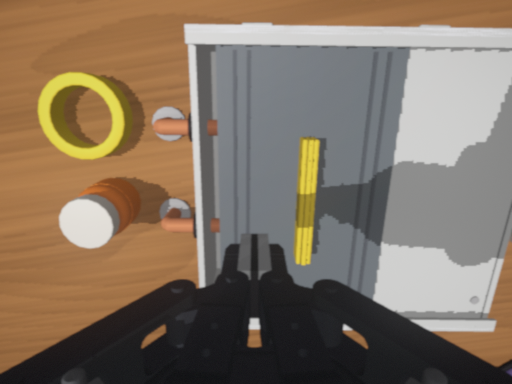

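Wrist view: rib at columns 296–320, rows 137–265, with the fingertips left of it near (255,249).

```bash
python3 - <<'E'
from h import *
p=camera_params("wrist");c0=np.array([.581,.121]);Y=np.array([.162,.987]);X=np.array([.987,-.162])
def b(uv,z): w=onplane(p,uv,z)[:2]; return w.round(4),((w-c0)@X).round(4),((w-c0)@Y).round(4)
for uv in((302,138),(319,140),(296,263),(312,265)): print("rib",b(uv,.115))
for uv in((186,27),(200,320),(492,328)): print("cor",b(uv,.1))
w=env.get_obs()['tcp_pos'][:2]; print((w-c0)@X,(w-c0)@Y)
E
```

```text
rib (array([0.522, 0.077]), np.float64(-0.0511), np.float64(-0.053))
rib (array([0.5252, 0.0887]), np.float64(-0.0498), np.float64(-0.0409))
rib (array([0.62  , 0.0618]), np.float64(0.048), np.float64(-0.0522))
rib (array([0.6237, 0.0742]), np.float64(0.0497), np.float64(-0.0393))
cor (array([0.4377, 0.0089]), np.float64(-0.1233), np.float64(-0.1339))
cor (array([ 0.6737, -0.0299]), np.float64(0.1159), np.float64(-0.1339))
cor (array([0.7229, 0.233 ]), np.float64(0.1219), np.float64(0.1335))
-0.0037672192035525997 -0.08588448549596982
```

Call:
carry_out(moves=[[0,0,1,0,0],[0,0,1,0,0],[0,0,1,0,0],[0,0,1,0,0],[0,0,0.45,0,0],[0,0,0,0,0],[0,0.5,0,0,0],[0,0.5,0,0,0],[0,0.5,0,0,0],[0,0.5,0,0,0]])

```text
time: 4.32
tcp_pos: [0.5706, 0.0766, 0.1035]
ee_rot: [0.238, 3.13, -0.001]
ft_force: [0.6, -4.3, 1.8]
opening: -0.0004
grip_force: 2.0
```

Call:
carry_out(moves=[[0,0.5,0,0,0],[0,0.5,0,0,0],[0,0.5,0,0,0],[0,0.5,0,0,0],[0,0.5,0,0,0],[0,0.4,0,0,0],[0,0,0,0,0],[0,0,0,0,0],[0,0,0,0,0],[0,0,0,0,0]])

```text
time: 5.15
tcp_pos: [0.5769, 0.1342, 0.1016]
ee_rot: [-0.238, -3.13, -0.0]
ft_force: [0.2, -0.6, 0.1]
opening: 0.0002
grip_force: 0.0
```

Call:
carry_out(moves=[[0,0.4,0,0,0],[0,0.4,0,0,0],[0,0.3,0,0,0],[0,0.2,0,0,0],[0,0.1,0,0,0],[0,0.1,0,0,0],[0,0,0,0,0],[0,0,0,0,0],[0,0,0,0,0],[0,0,0,0,0]])

```text
time: 5.98
tcp_pos: [0.5829, 0.1639, 0.1026]
ee_rot: [0.238, 3.132, 0.002]
ft_force: [-0.6, -1.3, 0.6]
opening: 0.0001
grip_force: 0.4
```

Call:
carry_out(moves=[[0,0.1,0,0,0],[0,0.1,0,0,0],[0,0.1,0,0,0],[0,0,0,0,0],[0,0,0,0,0],[0,0,0,0,0],[0,0,0,0,0],[0,0,0,0,0],[0,0,0,0,0],[0,0,0,0,0]])

```text
time: 6.82
tcp_pos: [0.583, 0.1647, 0.1025]
ee_rot: [-0.242, -3.13, 0.009]
ft_force: [-3.7, -8.8, 3.9]
opening: 0.0
grip_force: 5.4
```

Call:
carry_out(moves=[[0,0.15,0,0,0],[0,0.15,0,0,0],[0,0,0,0,0],[0,0,0,0,0],[0,0,0,0,0],[0,0,0,0,0],[0,-0.6,0,0,0],[0,-1,0,0,0],[0,0,-1,0,0],[0,0,-1,0,0]])

```text
time: 7.65
tcp_pos: [0.5792, 0.1427, 0.1421]
ee_rot: [-0.241, -3.131, 0.0]
ft_force: [0.8, 0.7, -0.8]
opening: 0.0001
grip_force: 0.0
```

Call:
carry_out(moves=[[0,0,-1,0,0],[0,0,-1,0,0],[0,0,-1,0,0],[0,0,-1,0,0],[0,0,0,0,0],[0,0,0,0,0],[0,0,0,0,0],[0,0,0,0,0],[0,0,0,0,0],[0,0,0,0,0]])

```text
time: 8.48
tcp_pos: [0.5792, 0.1436, 0.2213]
ee_rot: [-0.238, -3.131, 0.001]
ft_force: [-0.7, 0.1, 0.1]
opening: 0.0003
grip_force: 0.0
```

```bash
python3 - <<'E'
from h import *
o=env.get_obs();p=camera_params("wrist");im=snapshot("wrist");cv2.imwrite("pics/w2.png",im)
print(o['time'],o['tcp_pos'],o['ft_force'])
E
```

```text
8.4833 [0.57917426 0.143588   0.22127345] [-0.72077636  0.1159497   0.05213137]
```

View pics/w2.png

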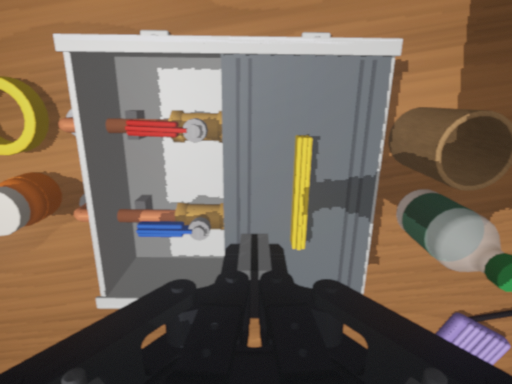

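Red is the upper valve, the box −x one. Its stem is at (194,131) and its handle runs to (127,126). The blue stem is at (199,229). The cover looks fully open. I'll measure the rib and the handle.

```bash
python3 - <<'E'
from h import *
p=camera_params("wrist");c0=np.array([.581,.121]);Y=np.array([.162,.987]);X=np.array([.987,-.162])
def b(uv,z): w=onplane(p,uv,z)[:2]; return ((w-c0)@X).round(4),((w-c0)@Y).round(4)
for uv in((300,138),(311,138),(293,249),(305,250)): print("rib",b(uv,.115))
for uv in((194,131),(127,128),(175,128),(199,229),(139,230)): print(b(uv,.078))
E
```

```text
rib (np.float64(-0.049), np.float64(0.0579))
rib (np.float64(-0.0491), np.float64(0.0667))
rib (np.float64(0.0495), np.float64(0.057))
rib (np.float64(0.0504), np.float64(0.0678))
(np.float64(-0.0496), np.float64(-0.0337))
(np.float64(-0.0516), np.float64(-0.0945))
(np.float64(-0.0521), np.float64(-0.0508))
(np.float64(0.0476), np.float64(-0.0331))
(np.float64(0.0493), np.float64(-0.0934))
```

Call:
carry_out(moves=[[-0.25,-1,0,0,0],[0,-1,0,0,0],[0,-1,0,0,0],[0,-1,0,0,0],[0,-1,0,0,0],[0,-0.1,0,0,0],[0,0,0,0,0],[0,0,1,0,0],[0,0,1,0,0],[0,0,1,0,0]])

```text
time: 9.37
tcp_pos: [0.5696, 0.0443, 0.1617]
ee_rot: [0.234, 3.132, 0.002]
ft_force: [-0.6, 0.3, 0.6]
opening: -0.0001
grip_force: 0.0
```

Call:
carry_out(moves=[[0,0,0,0,0],[0,0,0,0,0],[0,0,1,0,0],[0,0,1,0,0],[0,0,0,0,0],[0,0,0,0,0],[0,0,0,0,0],[0,0,0,0,0],[0,0,0,0,0],[0,0,0,0,0]])

```text
time: 10.2
tcp_pos: [0.5697, 0.0422, 0.1233]
ee_rot: [0.238, 3.131, 0.001]
ft_force: [0.0, -0.3, 0.1]
opening: 0.0002
grip_force: 0.0
```

```bash
cat > w.py <<'E'
from h import *
o=env.get_obs();c0=np.array([.581,.121]);Y=np.array([.162,.987]);X=np.array([.987,-.162])
w=o['tcp_pos'][:2]-c0; print((w@X).round(4),(w@Y).round(4),o['tcp_pos'][2].round(4),o['ft_force'].round(1))
E
python3 w.py
```

```text
0.0016 -0.0796 0.1233 [ 0.  -0.3  0.1]
```

Call:
carry_out(moves=[[0,0,1,0,0],[0,0,1,0,0],[0,0,0.6,0,0],[0,0,0.5,0,0],[0,0,0,0,0],[0.4,0,0,0,0],[0.4,0,0,0,0],[0.4,0,0,0,0],[0.4,0,0,0,0],[0,0,0,0,0]])

```text
time: 11.03
tcp_pos: [0.5359, 0.0474, 0.0609]
ee_rot: [-0.237, -3.132, -0.001]
ft_force: [-0.7, -0.1, 0.9]
opening: 0.0001
grip_force: 0.0
```

```bash
python3 w.py
```

```text
-0.0326 -0.08 0.0609 [-0.7 -0.1  0.9]
```

Call:
carry_out(moves=[[0.3,0,0,0,0],[0.35,0,0,0,0],[0.3,0,0,0,0],[0.3,0.05,0,0,0],[0.3,0.05,0,0,0],[0.3,0.1,0,0,0],[0.25,0.1,0,0,0],[0,0,0,0,0],[0,0,0,0,0],[0,0,0,0,0]])

```text
time: 11.87
tcp_pos: [0.4997, 0.0584, 0.0616]
ee_rot: [0.239, 3.126, 0.0]
ft_force: [3.7, -3.5, 2.7]
opening: -0.0002
grip_force: 2.3
```

```bash
python3 w.py
```

```text
-0.0701 -0.0749 0.0616 [ 3.7 -3.5  2.7]
```

Call:
carry_out(moves=[[0.3,0.1,0,0,0],[0.25,0.2,0,0,0],[0.2,0.2,0,0,0],[0.1,0.2,0,0,0],[0.1,0.2,0,0,0],[0,0.2,0,0,0],[0,0.1,0,0,0],[0,0,0,0,0],[0,0,0,0,0],[0,0,0,0,0]])

```text
time: 12.7
tcp_pos: [0.4821, 0.0825, 0.0608]
ee_rot: [0.242, 3.131, -0.005]
ft_force: [0.5, -7.5, 6.0]
opening: -0.0001
grip_force: 3.9
```

```bash
python3 w.py
```

```text
-0.0914 -0.054 0.0608 [ 0.5 -7.5  6. ]
```

Call:
carry_out(moves=[[0,0.2,0,0,0],[0,0.2,0,0,0],[0,0.1,0,0,0],[0,0,0,0,0],[0,0,0,0,0],[0,0,0,0,0],[0,0,0,0,0],[0,0,0,0,0],[0,0,0,0,0],[0,0,0,0,0]])

```text
time: 13.53
tcp_pos: [0.482, 0.0833, 0.0608]
ee_rot: [-0.252, -3.129, 0.02]
ft_force: [-3.1, -27.6, 14.4]
opening: -0.0001
grip_force: 14.3
```

```bash
python3 w.py
```

```text
-0.0916 -0.0533 0.0608 [ -3.1 -27.6  14.4]
```

Call:
carry_out(moves=[[0,-0.8,0,0,0],[0,-0.8,0,0,0],[-0.3,-0.2,0,0,0],[0,0,-1,0,0],[0,0,-1,0,0],[0,0,-1,0,0],[0,0,-1,0,0],[0,0,-1,0,0],[0,0,-1,0,0],[0,0,-1,0,0]])

```text
time: 14.37
tcp_pos: [0.4836, 0.0601, 0.2013]
ee_rot: [-0.236, -3.132, -0.001]
ft_force: [-0.3, -0.3, 0.0]
opening: -0.0003
grip_force: 0.0
```

Call:
carry_out(moves=[[-1,1,0,0,0],[-1,1,0,0,0],[-1,1,0,0,0],[-1,1,0,0,0],[-1,1,0,0,0],[0,0,0,0,0],[0,0,0,0,0],[0,0,0,0,0],[0,0,0,0,0],[0,0,0,0,0]])

```text
time: 15.2
tcp_pos: [0.597, 0.1421, 0.2005]
ee_rot: [-0.24, -3.132, 0.0]
ft_force: [-0.1, -0.2, -0.3]
opening: -0.0004
grip_force: 0.0
```

```bash
python3 w.py; python3 - <<'E'
from h import *
im=snapshot("wrist");cv2.imwrite("pics/w3.png",im)
h=cv2.cvtColor(im,cv2.COLOR_BGR2HSV); m=cv2.inRange(h,(0,200,120),(4,255,255))|cv2.inRange(h,(176,200,120),(180,255,255))
c=max(cv2.findContours(m,0,1)[0],key=cv2.contourArea);p=camera_params("wrist")
pts=np.array([onplane(p,q[0],.078)[:2] for q in c],np.float32); print(cv2.minAreaRect(pts*1000), "box x axis at -9.3 deg")
E
```

```text
0.0124 0.0234 0.2005 [-0.1 -0.2 -0.3]Traceback (most recent call last):
  File "<stdin>", line 4, in <module>
ValueError: max() iterable argument is empty
```

View pics/w3.png

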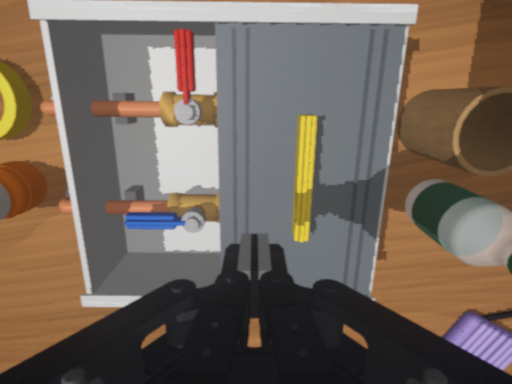

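The red handle now points from its stem at (188,111) to about (184,30), towards −x. Perspective tilts the lines, so I'll compute the angle.

```bash
python3 - <<'E'
from h import *
im=cv2.imread("pics/w3.png");p=camera_params("wrist")
b,g,r=[im[...,i].astype(int) for i in range(3)]
m=((r>110)&(g<60)&(b<60)).astype(np.uint8)
c=max(cv2.findContours(m,0,1)[0],key=cv2.contourArea);print(cv2.boundingRect(c))
pts=np.array([onplane(p,q[0],.078)[:2] for q in c],np.float32)
c0=np.array([.581,.121]);Y=np.array([.162,.987]);X=np.array([.987,-.162])
B=np.c_[(pts-c0)@X,(pts-c0)@Y].astype(np.float32)*1000; print(cv2.minAreaRect(B))
for lo,hi in((-110,-95),(-95,-80),(-80,-68)):
    s=B[(B[:,0]>lo)&(B[:,0]<hi)]; print(lo,s[:,1].min(),s[:,1].max())
k=yellow(im,(280,100,330,260));c=max(cv2.findContours(k,0,1)[0],key=cv2.contourArea)
q=np.array([onplane(p,v[0],.115)[:2] for v in c]);y=(q-c0)@Y;print(y.min(),y.max())
E
```

```text
(183, 30, 11, 69)
((-85.82835388183594, -29.714984893798828), (50.31900405883789, 6.9287261962890625), 0.9360538125038147)
-110 -33.463516 -26.511816
-95 -33.205772 -26.558432
-80 -32.92025 -26.770958
0.054328092800133496 0.06751139431415024
```

```bash
python3 -c "
from plant import env
print(env.job_done())"
```

```text
the job is handed in; nothing more can be done
None
```

The job is handed in: the cover is pushed fully aside against its end stop and the red handle is shut against its stop, square to within about 1° in the last picture. The blue handle looks unmoved; I did not measure the things around the box again, but the arm reported no contact with them.

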